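# Fetch the dummy load from behind the cleaning agents

### The job

The finned dummy load for the stimulator test lies at the back of the light grey tray, behind the spray can, the square bottle and the oblong tin. Stand all three aside on the small pink foam board, then lay the load in the middle of the dark slate heat-proof tile, lengthwise and right way up, and after that stand each of the three back in the tray on the dark mark of its own shape. Keep the three upright all the time, and do not disturb the little glass fuse vial beside the load.

Things in the scene. Friction and masses are not known exactly. Their poses are not given: they have to be found in the camera images.
- can_mid (a point): Spray can of contact cleaner: upright cylinder 46 mm in diameter up to 104 mm, then a white cap 35 mm in diameter; 132 mm tall in all, about 0.16 kg, aluminium with a grey band. This point is on its axis, half-way up (66 mm above its foot); z is up the can. At the start it stands on mark_can.
- bottle_mid (a point): Square white plastic bottle: body 46 x 46 mm and 104 mm tall, then a sloping shoulder and a black round cap 28 mm in diameter; 130 mm tall in all, about 0.2 kg. This point is on its axis, 65 mm above its foot; x and y are across the flat sides, z up. At the start it stands on mark_bottle.
- tin_mid (a point): Oblong steel tin with a white painted band: 34 mm along its x, 50 mm along its y, body 112 mm tall, with a small black cap 22 mm in diameter up to 130 mm; about 0.18 kg. This point is on its axis, 65 mm above its foot; z up. At the start it stands on mark_tin.
- load_mid (a point): Finned aluminium dummy load, a low bar at the back of the tray: 44 mm along its x, 150 mm along its y (plus a 16 mm socket on the +y end, 7 mm stubs on the -y end), 34 mm high, 0.4 kg, flat long sides. This point is its centre, 17 mm above its underside; z up. At the start the can and bottle stand about 12 mm, the tin 18 mm in front of it; over 25 mm are free between it and the tray's rear rim.
- vial_mid (a point): Small glass vial of fuses with a black cap, 23 mm in diameter, 43 mm tall, standing in the tray off the -y end of the load, 15 to 27 mm from the load's body. This point is its centre. It stays where it is.
- mark_can: Round dark inlay, 56 mm in diameter, flush in the tray floor, 4 mm above the table: the spray can's place. Origin at its centre; x and y are the tray's axes (x from front to back, y along its length). The three marks are in a row along y, 60 mm apart, in any order, about 57 mm in front of the load's centre line.
- mark_bottle: Square dark inlay, 55 x 55 mm, flush in the tray floor, 4 mm above the table: the square bottle's place. Origin at its centre, axes as the tray's. The light grey tray is 166 mm along x and 260 mm along y; its rim is 5 mm thick and stands 16 mm above the table. The row of marks lies 33 mm in front (-x) of the tray's middle.
- mark_tin: Oblong dark inlay, 43 mm along its x and 58 mm along its y, flush in the tray floor, 4 mm above the table: the tin's place. Origin at its centre, axes as the tray's. The tin's long side goes along the mark's long side.
- foam: Small square board of pink rigid foam, 200 x 200 mm, 20 mm thick, fixed on the table to one side of the tray (left or right): the place to stand things aside (not the long pink slab under the stimulator console at the back). Origin at the centre of its underside, x and y along its edges.
- tile: Dark slate-grey heat-proof tile in a thin steel frame, 110 mm along its x, 190 mm along its y, 8 mm thick, fixed on the table on the other side of the tray. Origin at the centre of its underside. The load goes on its middle, the load's length along the tile's y, either way round.

How it is judged:
By the outcome, as a careful person would: the job done as asked, in the order asked, and still so for the second after the job is handed in, with the robot touching nothing.
It also fails if it takes over 141 s, if anything falls off the work surface, if the arm or the gripper's body presses on something with over 40 N, if the wrist force passes 120 N, or if a joint passes its speed limit or range.

### The arm

A 7-joint arm with a two-finger parallel gripper is mounted at the origin on the work surface. World frame = base frame: x ahead of the robot, y to its left, z up, the work surface at z = 0. Lengths are in m, angles in rad, forces in N, time in s.
With the tool pointing down it reaches from about 0.4 to 0.85 m from the base axis. Payload 10.4 kg.
Tool frame: the origin (TCP) lies on the mounting face of the last link; the fingertips stand r.tips_ahead ahead of it and the grasp point (between the pads) lies 164 mm ahead of it (r.tips_ahead is the distance from the TCP to the fingertips, in m); z points along the fingers, y is the line along which they close (so a half turn about z gives the same grasp; the last joint's range is limited). The gripper opens to 87 mm and grips with 3 to 60 N. Pads are 19 mm wide; open, the fingers measure 117 mm over their backs; the gripper's body (75 mm by 190 mm) begins 51 mm behind the grasp point.
Start: joints at [-1.292, 0.332, -0.065, 1.46, 0.022, 1.35, -0.088], TCP at [0.186, 0.597, 0.405] pointing down, gripper open.
Joint ranges: [-2.6, 2.6], [-0.5, 2.12], [-1.47, 1.34], [0.16, 2.42], [-1.27, 4.41], [0.06, 2.06], [-2.6, 2.6]. Speed limits (rad/s): [2.22, 2.22, 2.79, 2.79, 3.14, 3.14, 3.14].

### API

Orientations are given as a unit quaternion [x, y, z, w].
In Python, from bench import telemetry, imaging, job, r gives the robot as it stands.
- The arm moves only by the tool move_arm, never from a script. Its argument "steps" is a list of rows, each an object of numbers: "dx", "dy", "dz": the shift along the tool's x, y, z in cm; "spin": the turn about the tool's z in rad. In form: [{"dx": .., "dy": .., "dz": .., "spin": ..}, ...]. A call has 1 to 12 rows; each row shifts and turns the commanded pose from where the row before left it, along the tool's axes as they then stand; what a row does not reach is not made up. A row lasts 1/10 s, in which the tool goes at most 50 mm and 8.59 degrees, less where a joint would pass 70% of its speed; a pose out of reach is approached as far as the arm can. A call with a gripper value outside its range is refused whole. "claw" is the finger opening in cm, from 0 to 8.7, set as the call begins (left out, the last holds). The fingers move at their own pace and stop on an object; "squeeze" is the grip in N (left out, the last holds). Time passes only in rows, so rows that do not move let the fingers close. It gives the time, the measured TCP pose, the force, the opening and the grip force at its end, in the units of the state.
- telemetry.read_state(): the state, without advancing time (a new reading comes with each control period).
- imaging.camera(name): name is "scene" or "top"; returns a dict with "img" (384x512x3 uint8, red, green, blue), "camera_matrix" (3x3 intrinsics, pixels), "D" ([k1, k2, p1, p2, k3] as OpenCV has them; the pictures are not rectified), "R" (3x3) and "t" (3): a world point X has camera coordinates R X + t. Camera axes: x right, y down, z forward; pixel columns grow to the right and rows downward; lengths in m; the calibration is good to about 2 mm. A picture is of the moment at which its call begins. There is no depth.
- job.close_job(): hands the job in; it is judged then, once.
The state is a dict: "time": time; "joint_positions": joint angles; "joint_vel": joint speeds; "joint_torque": joint torques, N m; "ee_pos": TCP position; "eef_rot": TCP orientation; "ft_force": force on the tool from outside, world axes, zero at the start; "torque": the same for the moment, N m; "width": finger opening in m; "grip_force": force on a finger pad.
Only numpy, scipy, OpenCV 4.12 (cv2) and the standard library are available. Lean on these libraries where they do the work, as an engineer would, in place of code of your own. Each camera call takes 0.05 s, during which the arm holds its last target. There are 200 camera calls.

## Working session

There is one attempt and no reset: what is moved stays moved. The work goes in short steps, Python scripts to look and compute and a tool call to move; the robot and the scene stay as the last step left them, time stands still between calls to the robot, and variables do not carry over. Pictures are saved under pics/ and viewed, at most 14 in all, crops included, and the job is handed in when it is done.

Besides the shell and the picture viewer there is one more tool, called after ">>>" as name(argument=value, ...), one argument or row to a line, values as JSON. move_arm: Moves the arm, as the interface text tells. Its arguments: {"type":"object","properties":{"steps":{"type":"array","items":{"type":"object","properties":{"dx":{"type":"number"},"dy":{"type":"number"},"dz":{"type":"number"},"spin":{"type":"number"}}}},"claw":{"type":"number"},"squeeze":{"type":"number"}},"required":["steps"]}

```bash
mkdir -p pics; ls
python3 - <<'E'
from bench import telemetry, imaging, job, r
import cv2
print(telemetry.read_state()); print(r.tips_ahead)
for n in("scene","top"):
    c=imaging.camera(n); cv2.imwrite(f"pics/{n}0.png",c["img"][:,:,::-1]); print(n,c["camera_matrix"],c["D"],c["R"],c["t"])
E
```

```text
pics
{'time': 0.0, 'joint_positions': array([-1.29160973,  0.33287847, -0.06471533,  1.46093232,  0.02161958,
        1.34990549, -0.08846399]), 'joint_vel': array([ 6.36084673e-05,  1.60594923e-03, -2.35931494e-04, -3.68956393e-04,
        6.01994481e-04, -5.36740515e-06, -2.53158783e-04]), 'joint_torque': array([ 1.08379110e-03, -6.23261976e+01,  2.51627492e-02, -3.89887011e+01,
       -6.13957294e-02,  4.00997372e-02,  1.07792605e-04]), 'ee_pos': array([0.18571831, 0.59663683, 0.40395398]), 'eef_rot': array([ 1.50283927e-01,  9.88642621e-01, -7.10436479e-04, -6.74701422e-05]), 'ft_force': array([ 0.14093092,  0.35853336, -0.18895046]), 'torque': array([-0.03611772,  0.03009308,  0.01554489]), 'grip_force': 0.0, 'width': 0.08688110013114682}
0.1822
scene [[372.36250289   0.         257.23880917]
 [  0.         372.36250289 196.39178645]
 [  0.           0.           1.        ]] [-0.00802618  0.          0.          0.          0.        ] [[ 0.87028296  0.49229122  0.01602861]
 [ 0.33916658 -0.57535319 -0.74426792]
 [-0.35717445  0.65316006 -0.66768881]] [-0.48502608 -0.11822486  1.13588009]
top [[487.33129292   0.         247.04181093]
 [  0.         487.33129292 195.64886948]
 [  0.           0.           1.        ]] [0.02583612 0.         0.         0.         0.        ] [[-0.01608317 -0.99981388 -0.01065526]
 [-0.99598878  0.01695794 -0.08785662]
 [ 0.08802096  0.00919951 -0.99607614]] [0.02905806 0.55719502 1.25269032]
```

View pics/scene0.png

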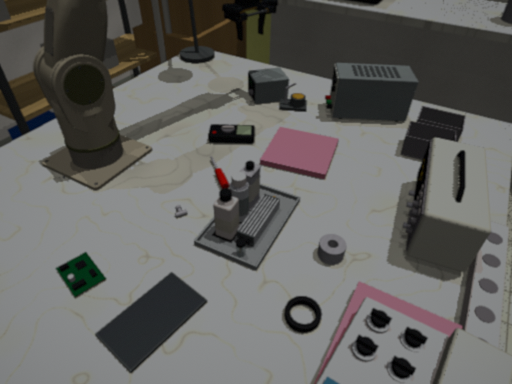

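View pics/top0.png

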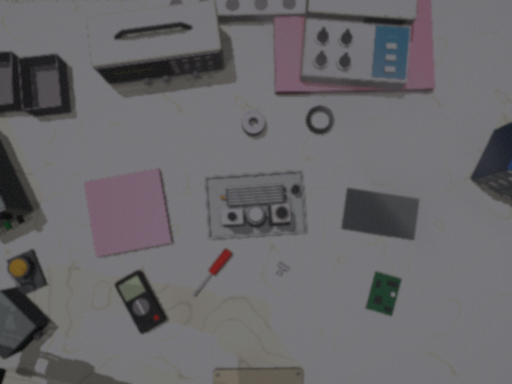

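```bash
cat > h.py <<'E'
from bench import telemetry, imaging
import cv2, numpy as np
from scipy.spatial.transform import Rotation as Ro
def cast(c,uv,z):
    p=cv2.undistortPoints(np.array(uv,float).reshape(-1,1,2),c["camera_matrix"],c["D"])[:,0]
    R,t=np.array(c["R"]),np.array(c["t"]); o=-R.T@t
    d=np.c_[p,np.ones(len(p))]@R
    return (o+d*((z-o[2])/d[:,2])[:,None])
def proj(c,X):
    return cv2.projectPoints(np.array(X,float).reshape(-1,1,3),cv2.Rodrigues(np.array(c["R"]))[0],np.array(c["t"]),c["camera_matrix"],c["D"])[0][:,0]
def rect(c,mask,z):
    cs=cv2.findContours(mask.astype(np.uint8),cv2.RETR_EXTERNAL,cv2.CHAIN_APPROX_NONE)[0]
    k=max(cs,key=cv2.contourArea)
    P=cast(c,k[:,0],z)[:,:2]
    (x,y),(w,h),a=cv2.minAreaRect((P*1000).astype(np.float32))
    return x,y,w,h,a
def crop(n,c,x0,y0,x1,y1,s):
    cv2.imwrite(f"pics/{n}.png",cv2.resize(np.ascontiguousarray(c["img"][y0:y1,x0:x1,::-1]),None,fx=s,fy=s,interpolation=cv2.INTER_CUBIC))
E
python3 - <<'E'
from h import *
c=imaging.camera("top"); im=c["img"].astype(int)
crop("t1",c,195,160,315,250,6)
s=imaging.camera("scene"); crop("s1",s,190,150,310,270,5)
def roi(m,x0,y0,x1,y1):
    o=np.zeros_like(m);o[y0:y1,x0:x1]=m[y0:y1,x0:x1];return o
pink=(im[...,0]-im[...,1]>30)
print("foam",rect(c,roi(pink,70,150,190,270),.02))
g=im.sum(2)/3
print("tile",rect(c,roi(g<110,330,175,430,250),.008))
hsv=im[175:240,200:312].sum(2)//3
print(im[205,195:312].sum(1)//3); print(im[165:245,245].sum(1)//3)
E
```

```text
Traceback (most recent call last):
  File "h.py", line 13, in rect
    k=max(cs,key=cv2.contourArea)
ValueError: max() iterable argument is empty
```

View pics/t1.png

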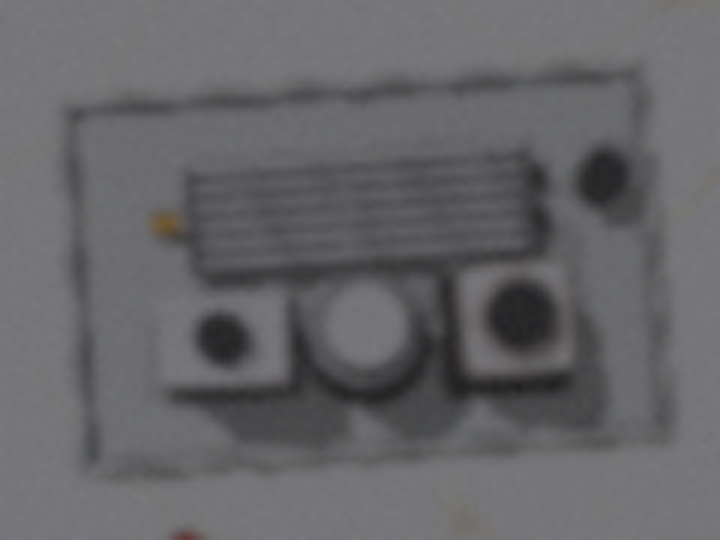

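View pics/s1.png

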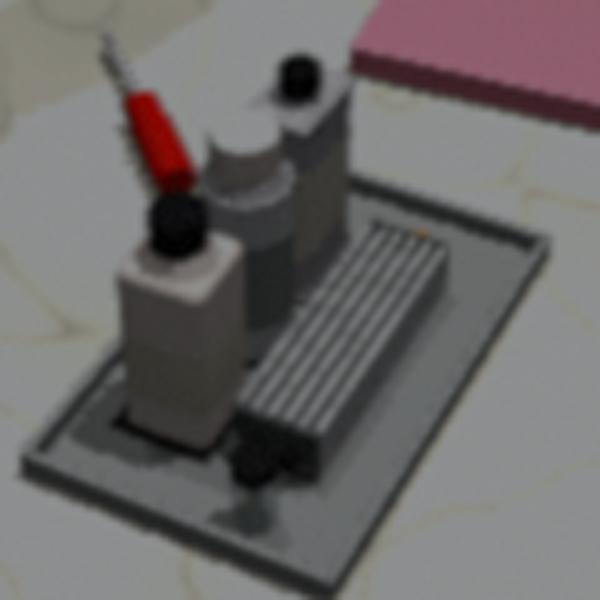

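The top crop shows, from +y (left) to −y: tin (cap ~(221,336)), can (369,325), bottle (523,313). Load top corners are ~(190,175), (530,152), (548,247), (205,275), vial (604,178). The scene crop agrees; the foam is at +y and the tile at −y.

Run:
```python
from h import *
c=imaging.camera("top"); im=c["img"].astype(int)
def roi(m,x0,y0,x1,y1):
    o=np.zeros_like(m);o[y0:y1,x0:x1]=m[y0:y1,x0:x1];return o
g=im.sum(2)/3
print(im[212,130],im[215,380],im[215,345],g[150,170])
print("foam",np.round(rect(c,roi(im[...,0]>im[...,1]*1.15,70,150,190,270),.02),1))
print("tile",np.round(rect(c,roi(g<0.68*g[150,170],330,175,430,250),.008),1))
f=lambda l:(np.array(l)+.5)/6-.5+[195,160]
T=cast(c,f([(68,107),(640,68),(668,437),(90,478)]),.016)[:,:2]*1000
L=cast(c,f([(190,175),(530,152),(548,247),(205,275)]),.038)[:,:2]*1000
for n,P in(("tray",T),("load",L)):
    e=P[0]+P[3]-P[1]-P[2]; print(n,P.round(1).tolist(),"c",P.mean(0).round(1),"len",e/2,"yaw",np.degrees(np.arctan2(-e[0],e[1])))
for n,p,z in(("tin",(221,336),.134),("can",(369,325),.136),("bottle",(523,313),.134),("vial",(604,178),.047)): print(n,(cast(c,f([p]),z)[0]*1000).round(1))
tc=T.mean(0);e=T[0]+T[3]-T[1]-T[2];y=e/np.linalg.norm(e);x=np.array([y[1],-y[0]])
for k in(60,0,-60): print("mark",k,(tc-33*x+k*y).round(1))
s=imaging.camera("scene"); print(proj(s,[[.58,0,.05]]))
```

```text
[119  97 111] [52 53 56] [56 57 59] 119.0
foam [520.  333.9 198.8 200.8   9.6]
tile [ 505.8 -328.7  189.   109.2   80.1]
tray [[608.7, 128.1], [621.6, -124.6], [459.2, -132.6], [445.4, 119.9]] c [533.7  -2.3] len [-13.34592979 252.5772261 ] yaw 3.0246392889786424
load [[575.3, 73.4], [582.8, -73.9], [541.5, -80.7], [531.8, 67.5]] c [557.9  -3.4] len [ -8.54612928 147.7505002 ] yaw 3.310392571653592
tin [500.8  56.9 134. ]
can [504.1  -2.  136. ]
bottle [508.  -63.4 134. ]
vial [ 570.1 -104.8   47. ]
mark 60 [497.6  55.9]
mark 0 [500.8  -4.1]
mark -60 [503.9 -64. ]
[[265.78083133 213.55876582]]
```

>>> move_arm(
  steps=[
    {"spin": 0.135},
    {"spin": 0.135},
    {"spin": 0.135},
    {"spin": 0.135},
    {"spin": 0.135},
    {"spin": 0.135},
    {"spin": 0.135},
    {"spin": 0.135},
    {"spin": 0.137},
    {},
    {},
  ],
  claw=8.7,
  squeeze=20,
)

```text
$.steps[0]: bad value
```

```bash
cat >> h.py <<'E'
def go(x,y,z,yaw):
    "target grasp point mm, closing-axis yaw deg -> tool-axis cm and spin"
    s=telemetry.read_state(); R=Ro.from_quat(s["eef_rot"]).as_matrix(); p=s["ee_pos"]
    g=p+R[:,2]*.164; cy=np.degrees(np.arctan2(R[1,1],R[0,1]))
    d=R.T@(np.array([x,y,z])/1000-g)
    print("t",round(s["time"],2),"grasp mm",(g*1000).round(1),"yaw",cy.round(2),"tilt",R[:2,2].round(3),"w",round(s["width"]*1000,1),"F",s["grip_force"].round(1),"ft",s["ft_force"].round(1),
      "\n cm",(d*100).round(2),"spin",round(-np.radians(yaw-cy),3))
E
python3 -c "
from h import *
go(499.5,56.5,150,3.1)"
```

```text
Traceback (most recent call last):
  File "h.py", line 24, in go
    print("t",round(s["time"],2),"grasp mm",(g*1000).round(1),"yaw",cy.round(2),"tilt",R[:2,2].round(3),"w",round(s["width"]*1000,1),"F",s["grip_force"].round(1),"ft",s["ft_force"].round(1),
                                                                                                                                         ^^^^^^^^^^^^^^^^^^^^^
AttributeError: 'float' object has no attribute 'round'
```

>>> move_arm(
  steps=[
    {"dx": 0,"dy": 0,"dz": 0,"spin": 0.135},
    {"dx": 0,"dy": 0,"dz": 0,"spin": 0.135},
    {"dx": 0,"dy": 0,"dz": 0,"spin": 0.135},
    {"dx": 0,"dy": 0,"dz": 0,"spin": 0.135},
    {"dx": 0,"dy": 0,"dz": 0,"spin": 0.135},
    {"dx": 0,"dy": 0,"dz": 0,"spin": 0.135},
    {"dx": 0,"dy": 0,"dz": 0,"spin": 0.135},
    {"dx": 0,"dy": 0,"dz": 0,"spin": 0.135},
    {"dx": 0,"dy": 0,"dz": 0,"spin": 0.137},
    {"dx": 0,"dy": 0,"dz": 0,"spin": 0},
  ],
  claw=8.7,
  squeeze=20,
)

```text
time: 1.3
ee_pos: [0.1857, 0.5968, 0.4047]
eef_rot: [0.689, 0.724, 0.0, 0.0]
ft_force: [1.3, -0.1, -0.3]
width: 0.087
grip_force: 0.0
```

```bash
sed -i 's/s\["grip_force"\].round(1)/round(float(s["grip_force"]),1)/' h.py
python3 -c "
from h import *
go(499.5,56.5,150,3.1)"
```

```text
t 1.3 grasp mm [185.7 596.8 240.7] yaw 2.85 tilt [ 0. -0.] w 87.0 F 0.0 ft [ 1.3 -0.1 -0.3] 
 cm [-55.52  28.65   9.08] spin -0.004
```

>>> move_arm(
  steps=[
    {"dx": -2.5,"dy": 1.3,"dz": 0,"spin": 0},
    {"dx": -4,"dy": 2,"dz": 0,"spin": 0},
    {"dx": -4,"dy": 2,"dz": 0,"spin": 0},
    {"dx": -4,"dy": 2,"dz": 0,"spin": 0},
    {"dx": -4,"dy": 2,"dz": 0,"spin": 0},
    {"dx": -4,"dy": 2,"dz": 0,"spin": 0},
    {"dx": -4,"dy": 2,"dz": 0,"spin": 0},
    {"dx": -4,"dy": 2,"dz": 0,"spin": 0},
    {"dx": -4,"dy": 2,"dz": 0,"spin": 0},
    {"dx": -4,"dy": 2,"dz": 0,"spin": 0},
    {"dx": -4,"dy": 2,"dz": 0,"spin": 0},
    {"dx": -4,"dy": 2,"dz": 0,"spin": 0},
  ],
)

```text
time: 2.5
ee_pos: [0.4431, 0.1427, 0.405]
eef_rot: [0.687, 0.727, 0.0, -0.0]
ft_force: [0.5, -0.0, 0.5]
width: 0.0874
grip_force: 0.0
```

>>> move_arm(
  steps=[
    {"dx": -4,"dy": 2.2,"dz": 1.5,"spin": 0},
    {"dx": -3,"dy": 1.7,"dz": 2.5,"spin": 0},
    {"dx": -2,"dy": 1.4,"dz": 1.5,"spin": 0},
    {"dx": 0,"dy": 0,"dz": 0,"spin": 0},
    {"dx": 0,"dy": 0,"dz": 0,"spin": 0},
  ],
)

```text
time: 3.0
ee_pos: [0.5002, 0.0573, 0.3496]
eef_rot: [0.688, 0.726, -0.0, -0.0]
ft_force: [0.4, 0.8, 0.1]
width: 0.0873
grip_force: 0.0
```

```bash
python3 -c "
from h import *
go(499.5,56.5,94,3.1)"
```

```text
t 3.0 grasp mm [500.1  57.2 185.6] yaw 3.1 tilt [-0.001 -0.   ] w 87.3 F 0.0 ft [0.4 0.8 0.1] 
 cm [-0.07 -0.06  9.16] spin -0.0
```

>>> move_arm(
  steps=[
    {"dx": 0,"dy": 0,"dz": 3,"spin": 0},
    {"dx": 0,"dy": 0,"dz": 3,"spin": 0},
    {"dx": 0,"dy": 0,"dz": 2,"spin": 0},
    {"dx": 0,"dy": 0,"dz": 1.1,"spin": 0},
    {"dx": 0,"dy": 0,"dz": 0,"spin": 0},
  ],
)

```text
time: 3.5
ee_pos: [0.4998, 0.0583, 0.2582]
eef_rot: [0.688, 0.726, -0.001, -0.0]
ft_force: [0.2, 0.2, -0.0]
width: 0.0869
grip_force: 0.0
```

>>> move_arm(
  steps=[
    {"dx": 0,"dy": 0,"dz": 0,"spin": 0},
    {"dx": 0,"dy": 0,"dz": 0,"spin": 0},
    {"dx": 0,"dy": 0,"dz": 0,"spin": 0},
    {"dx": 0,"dy": 0,"dz": 0,"spin": 0},
    {"dx": 0,"dy": 0,"dz": 0,"spin": 0},
    {"dx": 0,"dy": 0,"dz": 0,"spin": 0},
    {"dx": 0,"dy": 0,"dz": 0,"spin": 0},
    {"dx": 0,"dy": 0,"dz": 0,"spin": 0},
  ],
  claw=2.5,
  squeeze=20,
)

```text
time: 4.3
ee_pos: [0.5002, 0.0574, 0.2587]
eef_rot: [0.688, 0.725, 0.0, -0.0]
ft_force: [-0.1, -0.2, -0.8]
width: 0.0341
grip_force: 19.8
```

```bash
python3 -c "
from h import *
go(513,400,140,3.1)"
```

```text
t 4.3 grasp mm [500.2  57.4  94.7] yaw 2.98 tilt [0. 0.] w 34.1 F 19.8 ft [-0.1 -0.2 -0.8] 
 cm [34.15  3.05 -4.53] spin -0.002
```

>>> move_arm(
  steps=[
    {"dx": 0,"dy": 0,"dz": -1,"spin": 0},
    {"dx": 0,"dy": 0,"dz": -2,"spin": 0},
    {"dx": 0,"dy": 0,"dz": -2,"spin": 0},
    {"dx": 2,"dy": 0,"dz": 0,"spin": 0},
    {"dx": 3,"dy": 0.4,"dz": 0,"spin": 0},
    {"dx": 4,"dy": 0.5,"dz": 0,"spin": 0},
    {"dx": 4,"dy": 0.5,"dz": 0,"spin": 0},
    {"dx": 4,"dy": 0.5,"dz": 0,"spin": 0},
    {"dx": 4,"dy": 0.5,"dz": 0,"spin": 0},
    {"dx": 4,"dy": 0.5,"dz": 0,"spin": 0},
    {"dx": 3,"dy": 0.3,"dz": 0,"spin": 0},
    {"dx": 3,"dy": 0.2,"dz": 0,"spin": 0},
  ],
)

```text
time: 5.5
ee_pos: [0.5178, 0.3704, 0.3092]
eef_rot: [0.688, 0.725, -0.0, 0.0]
ft_force: [0.5, -0.5, -1.0]
width: 0.0339
grip_force: 19.8
```

>>> move_arm(
  steps=[
    {"dx": 2,"dy": 0,"dz": 0,"spin": 0},
    {"dx": 1.2,"dy": 0,"dz": 0,"spin": 0},
    {"dx": 0,"dy": 0,"dz": 0,"spin": 0},
    {"dx": 0,"dy": 0,"dz": 0,"spin": 0},
  ],
)

```text
time: 5.9
ee_pos: [0.5168, 0.3995, 0.3089]
eef_rot: [0.689, 0.725, -0.0, 0.0]
ft_force: [0.4, -1.6, -2.0]
width: 0.0339
grip_force: 19.8
```

Run:
```python
from h import *
go(516.5,400,111,3.1)
c=imaging.camera("scene"); crop("s2",c,190,90,340,260,4)
```

```text
t 5.9 grasp mm [516.8 399.4 144.9] yaw 2.93 tilt [ 0.    -0.001] w 33.9 F 19.8 ft [ 0.4 -1.6 -2. ] 
 cm [ 0.06 -0.03  3.39] spin -0.003
```

View pics/s2.png

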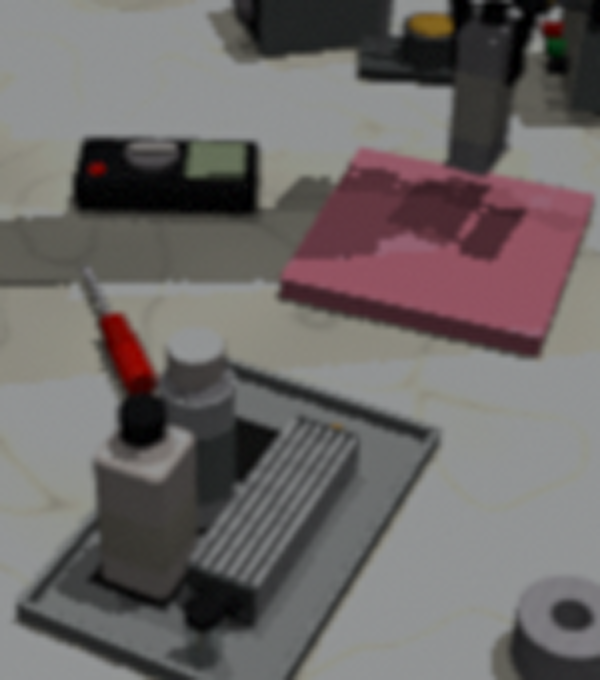

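The tin is held upright over the far half of the foam (~(485,90) in the crop), nothing else moved. Lowering it.

>>> move_arm(
  steps=[
    {"dx": 0,"dy": 0,"dz": 1.5,"spin": 0},
    {"dx": 0,"dy": 0,"dz": 1.2,"spin": 0},
    {"dx": 0,"dy": 0,"dz": 0.4,"spin": 0},
    {"dx": 0,"dy": 0,"dz": 0.2,"spin": 0},
    {"dx": 0,"dy": 0,"dz": 0.1,"spin": 0},
    {"dx": 0,"dy": 0,"dz": 0,"spin": 0},
  ],
)

```text
time: 6.55
ee_pos: [0.5165, 0.4007, 0.275]
eef_rot: [0.689, 0.725, 0.0, 0.0]
ft_force: [-0.6, -0.6, -1.8]
width: 0.0343
grip_force: 19.8
```

>>> move_arm(
  steps=[
    {"dx": 0,"dy": 0,"dz": 0,"spin": 0},
    {"dx": 0,"dy": 0,"dz": 0,"spin": 0},
    {"dx": 0,"dy": 0,"dz": 0,"spin": 0},
    {"dx": 0,"dy": 0,"dz": 0,"spin": 0},
    {"dx": 0,"dy": 0,"dz": 0,"spin": 0},
  ],
  claw=8.7,
)

```text
time: 7.05
ee_pos: [0.5164, 0.4007, 0.2749]
eef_rot: [0.688, 0.725, 0.0, -0.0]
ft_force: [-0.1, 0.2, 0.3]
width: 0.0662
grip_force: 0.0
```

>>> move_arm(
  steps=[
    {"dx": 0,"dy": 0,"dz": -2,"spin": 0},
    {"dx": 0,"dy": 0,"dz": -4,"spin": 0},
    {"dx": -2,"dy": 0,"dz": -3,"spin": 0},
    {"dx": -4,"dy": 0,"dz": 0,"spin": 0},
    {"dx": -4,"dy": 0,"dz": 0,"spin": 0},
    {"dx": -4,"dy": 0,"dz": 0,"spin": 0},
    {"dx": -4.5,"dy": 0,"dz": 0,"spin": 0},
    {"dx": -4.5,"dy": 0,"dz": 0,"spin": 0},
    {"dx": -4.5,"dy": 0,"dz": 0,"spin": 0},
    {"dx": -4.5,"dy": 0,"dz": 0,"spin": 0},
    {"dx": -4,"dy": 0,"dz": 0,"spin": 0},
    {"dx": -3,"dy": 0,"dz": 0,"spin": 0},
  ],
)

```text
time: 8.25
ee_pos: [0.5364, 0.0081, 0.3651]
eef_rot: [0.689, 0.724, 0.0, 0.0]
ft_force: [0.4, 0.1, 0.8]
width: 0.0873
grip_force: 0.0
```

Run:
```python
from h import *
go(502.7,-3,94,3.1)
```

```text
t 8.25 grasp mm [536.5   8.2 201.1] yaw 2.84 tilt [0.001 0.   ] w 87.3 F 0.0 ft [0.4 0.1 0.8] 
 cm [-0.95 -3.44 10.71] spin -0.005
```

>>> move_arm(
  steps=[
    {"dx": -0.9,"dy": -3.4,"dz": 0,"spin": 0},
    {"dx": 0,"dy": 0,"dz": 3,"spin": 0},
    {"dx": 0,"dy": 0,"dz": 3.5,"spin": 0},
    {"dx": 0,"dy": 0,"dz": 2.5,"spin": 0},
    {"dx": 0,"dy": 0,"dz": 1.6,"spin": 0},
    {"dx": 0,"dy": 0,"dz": 0,"spin": 0},
  ],
)

```text
time: 8.85
ee_pos: [0.5023, 0.0004, 0.257]
eef_rot: [0.689, 0.725, -0.002, -0.001]
ft_force: [-0.5, 0.1, -0.2]
width: 0.0868
grip_force: 0.0
```

>>> move_arm(
  steps=[
    {"dx": 0,"dy": 0,"dz": 0,"spin": 0},
    {"dx": 0,"dy": 0,"dz": 0,"spin": 0},
    {"dx": 0,"dy": 0,"dz": 0,"spin": 0},
    {"dx": 0,"dy": 0,"dz": 0,"spin": 0},
    {"dx": 0,"dy": 0,"dz": 0,"spin": 0},
    {"dx": 0,"dy": 0,"dz": 0,"spin": 0},
    {"dx": 0,"dy": 0,"dz": 0,"spin": 0},
  ],
  claw=3.5,
)

```text
time: 9.55
ee_pos: [0.5033, 0.0005, 0.2589]
eef_rot: [0.688, 0.725, 0.0, 0.0]
ft_force: [-0.0, -0.6, 2.2]
width: 0.0457
grip_force: 19.9
```

Run:
```python
from h import *
go(520,334,145,3.1)
```

```text
t 9.55 grasp mm [5.034e+02 5.000e-01 9.490e+01] yaw 2.98 tilt [0.001 0.   ] w 45.7 F 19.9 ft [-0.  -0.6  2.2] 
 cm [33.22  3.39 -5.  ] spin -0.002
```

>>> move_arm(
  steps=[
    {"dx": 0,"dy": 0,"dz": -1,"spin": 0},
    {"dx": 0,"dy": 0,"dz": -2,"spin": 0},
    {"dx": 0,"dy": 0,"dz": -2,"spin": 0},
    {"dx": 2,"dy": 0,"dz": 0,"spin": 0},
    {"dx": 3,"dy": 0.4,"dz": 0,"spin": 0},
    {"dx": 4,"dy": 0.5,"dz": 0,"spin": 0},
    {"dx": 4,"dy": 0.5,"dz": 0,"spin": 0},
    {"dx": 4,"dy": 0.5,"dz": 0,"spin": 0},
    {"dx": 4,"dy": 0.5,"dz": 0,"spin": 0},
    {"dx": 4,"dy": 0.5,"dz": 0,"spin": 0},
    {"dx": 3,"dy": 0.5,"dz": 0,"spin": 0},
    {"dx": 2.5,"dy": 0,"dz": 0,"spin": 0},
  ],
)

```text
time: 10.75
ee_pos: [0.521, 0.309, 0.309]
eef_rot: [0.688, 0.726, -0.0, 0.0]
ft_force: [0.3, -0.9, -2.1]
width: 0.0454
grip_force: 19.9
```

>>> move_arm(
  steps=[
    {"dx": 1.6,"dy": 0,"dz": 0,"spin": 0},
    {"dx": 1.1,"dy": 0,"dz": 0,"spin": 0},
    {"dx": 0,"dy": 0,"dz": 0,"spin": 0},
    {"dx": 0,"dy": 0,"dz": 1.5,"spin": 0},
    {"dx": 0,"dy": 0,"dz": 1.2,"spin": 0},
    {"dx": 0,"dy": 0,"dz": 0.4,"spin": 0},
    {"dx": 0,"dy": 0,"dz": 0.2,"spin": 0},
    {"dx": 0,"dy": 0,"dz": 0.1,"spin": 0},
    {"dx": 0,"dy": 0,"dz": 0,"spin": 0},
    {"dx": 0,"dy": 0,"dz": 0,"spin": 0},
  ],
)

```text
time: 11.75
ee_pos: [0.5201, 0.3339, 0.275]
eef_rot: [0.688, 0.725, 0.001, 0.0]
ft_force: [-0.5, 0.5, -1.0]
width: 0.0454
grip_force: 19.9
```

>>> move_arm(
  steps=[
    {"dx": 0,"dy": 0,"dz": 0,"spin": 0},
    {"dx": 0,"dy": 0,"dz": 0,"spin": 0},
    {"dx": 0,"dy": 0,"dz": 0,"spin": 0},
    {"dx": 0,"dy": 0,"dz": 0,"spin": 0},
    {"dx": 0,"dy": 0,"dz": 0,"spin": 0},
  ],
  claw=8.7,
)

```text
time: 12.25
ee_pos: [0.5199, 0.3338, 0.2748]
eef_rot: [0.688, 0.725, 0.0, -0.0]
ft_force: [0.1, 0.4, 0.5]
width: 0.0773
grip_force: 0.0
```

>>> move_arm(
  steps=[
    {"dx": 0,"dy": 0,"dz": -2,"spin": 0},
    {"dx": 0,"dy": 0,"dz": -4,"spin": 0},
    {"dx": -2,"dy": 0,"dz": -3,"spin": 0},
    {"dx": -4,"dy": -0.3,"dz": 0,"spin": 0},
    {"dx": -4,"dy": -0.5,"dz": 0,"spin": 0},
    {"dx": -4,"dy": -0.5,"dz": 0,"spin": 0},
    {"dx": -4.5,"dy": -0.5,"dz": 0,"spin": 0},
    {"dx": -4.5,"dy": -0.5,"dz": 0,"spin": 0},
    {"dx": -4.5,"dy": -0.5,"dz": 0,"spin": 0},
    {"dx": -4.5,"dy": -0.5,"dz": 0,"spin": 0},
    {"dx": -4.5,"dy": 0,"dz": 0,"spin": 0},
    {"dx": -3,"dy": 0,"dz": 0,"spin": 0},
  ],
)

```text
time: 13.45
ee_pos: [0.5069, -0.0659, 0.3652]
eef_rot: [0.69, 0.724, 0.001, 0.0]
ft_force: [0.8, -0.2, 0.4]
width: 0.0869
grip_force: 0.0
```

Run:
```python
from h import *
go(506,-63.5,94,3.1)
```

```text
t 13.45 grasp mm [507.1 -65.8 201.2] yaw 2.82 tilt [0.001 0.   ] w 86.9 F 0.0 ft [ 0.8 -0.2  0.4] 
 cm [ 0.23 -0.11 10.72] spin -0.005
```

>>> move_arm(
  steps=[
    {"dx": 0.2,"dy": -0.1,"dz": 0,"spin": 0},
    {"dx": 0,"dy": 0,"dz": 3,"spin": 0},
    {"dx": 0,"dy": 0,"dz": 3.5,"spin": 0},
    {"dx": 0,"dy": 0,"dz": 2.5,"spin": 0},
    {"dx": 0,"dy": 0,"dz": 1.6,"spin": 0},
    {"dx": 0,"dy": 0,"dz": 0,"spin": 0},
  ],
)

```text
time: 14.05
ee_pos: [0.5055, -0.0596, 0.2568]
eef_rot: [0.688, 0.726, -0.001, -0.001]
ft_force: [-0.9, 0.3, 0.0]
width: 0.0871
grip_force: 0.0
```

>>> move_arm(
  steps=[
    {"dx": 0,"dy": 0,"dz": 0,"spin": 0},
    {"dx": 0,"dy": 0,"dz": 0,"spin": 0},
    {"dx": 0,"dy": 0,"dz": 0,"spin": 0},
    {"dx": 0,"dy": 0,"dz": 0,"spin": 0},
    {"dx": 0,"dy": 0,"dz": 0,"spin": 0},
    {"dx": 0,"dy": 0,"dz": 0,"spin": 0},
    {"dx": 0,"dy": 0,"dz": 0,"spin": 0},
  ],
  claw=3.5,
)

```text
time: 14.75
ee_pos: [0.5065, -0.0604, 0.2589]
eef_rot: [0.688, 0.725, 0.0, 0.0]
ft_force: [0.2, 0.4, 1.7]
width: 0.0464
grip_force: 19.8
```

Run:
```python
from h import *
go(523.5,268,145,3.1)
```

```text
t 14.75 grasp mm [506.6 -60.4  94.9] yaw 2.98 tilt [0. 0.] w 46.4 F 19.8 ft [0.2 0.4 1.7] 
 cm [32.71  3.4  -5.  ] spin -0.002
```

>>> move_arm(
  steps=[
    {"dx": 0,"dy": 0,"dz": -1,"spin": 0},
    {"dx": 0,"dy": 0,"dz": -2,"spin": 0},
    {"dx": 0,"dy": 0,"dz": -2,"spin": 0},
    {"dx": 2,"dy": 0,"dz": 0,"spin": 0},
    {"dx": 3,"dy": 0.4,"dz": 0,"spin": 0},
    {"dx": 4,"dy": 0.5,"dz": 0,"spin": 0},
    {"dx": 4,"dy": 0.5,"dz": 0,"spin": 0},
    {"dx": 4,"dy": 0.5,"dz": 0,"spin": 0},
    {"dx": 4,"dy": 0.5,"dz": 0,"spin": 0},
    {"dx": 4,"dy": 0.5,"dz": 0,"spin": 0},
    {"dx": 3,"dy": 0.5,"dz": 0,"spin": 0},
    {"dx": 2.5,"dy": 0,"dz": 0,"spin": 0},
  ],
)

```text
time: 15.95
ee_pos: [0.5243, 0.2481, 0.3092]
eef_rot: [0.688, 0.726, 0.0, 0.0]
ft_force: [1.5, 0.3, -1.2]
width: 0.0463
grip_force: 19.8
```

>>> move_arm(
  steps=[
    {"dx": 1.6,"dy": 0,"dz": 0,"spin": 0},
    {"dx": 0.6,"dy": 0,"dz": 0,"spin": 0},
    {"dx": 0,"dy": 0,"dz": 0,"spin": 0},
    {"dx": 0,"dy": 0,"dz": 1.5,"spin": 0},
    {"dx": 0,"dy": 0,"dz": 1.2,"spin": 0},
    {"dx": 0,"dy": 0,"dz": 0.4,"spin": 0},
    {"dx": 0,"dy": 0,"dz": 0.2,"spin": 0},
    {"dx": 0,"dy": 0,"dz": 0.1,"spin": 0},
    {"dx": 0,"dy": 0,"dz": 0,"spin": 0},
    {"dx": 0,"dy": 0,"dz": 0,"spin": 0},
  ],
)

```text
time: 16.95
ee_pos: [0.5235, 0.2679, 0.275]
eef_rot: [0.688, 0.725, 0.0, 0.0]
ft_force: [0.7, -0.2, -1.9]
width: 0.046
grip_force: 19.8
```

>>> move_arm(
  steps=[
    {"dx": 0,"dy": 0,"dz": 0,"spin": 0},
    {"dx": 0,"dy": 0,"dz": 0,"spin": 0},
    {"dx": 0,"dy": 0,"dz": 0,"spin": 0},
    {"dx": 0,"dy": 0,"dz": 0,"spin": 0},
    {"dx": 0,"dy": 0,"dz": 0,"spin": 0},
  ],
  claw=8.7,
)

```text
time: 17.45
ee_pos: [0.5233, 0.2679, 0.2748]
eef_rot: [0.688, 0.725, 0.0, -0.0]
ft_force: [-0.1, -0.6, 0.3]
width: 0.0782
grip_force: 0.0
```

>>> move_arm(
  steps=[
    {"dx": 0,"dy": 0,"dz": -2,"spin": 0},
    {"dx": 0,"dy": 0,"dz": -4,"spin": 0},
    {"dx": 0,"dy": 0,"dz": -4,"spin": 0},
    {"dx": 0,"dy": -3,"dz": -1,"spin": 0},
    {"dx": 0,"dy": -4,"dz": 0,"spin": 0},
    {"dx": 0,"dy": -4,"dz": 0,"spin": 0},
    {"dx": 0,"dy": 0,"dz": 0,"spin": 0},
  ],
)

```text
time: 18.15
ee_pos: [0.4099, 0.2623, 0.3848]
eef_rot: [0.687, 0.726, -0.0, -0.001]
ft_force: [0.6, 0.8, -0.1]
width: 0.0869
grip_force: 0.0
```

Run:
```python
from h import *
go(557.9,-3.4,90,3.1)
c=imaging.camera("top"); crop("t2",c,75,150,315,260,3)
crop("t3",c,195,160,315,250,6)
```

```text
t 18.15 grasp mm [409.5 262.6 220.8] yaw 3.18 tilt [-0.002  0.002] w 86.9 F 0.0 ft [ 0.6  0.8 -0.1] 
 cm [-27.41  13.37  12.99] spin 0.001
```

View pics/t2.png

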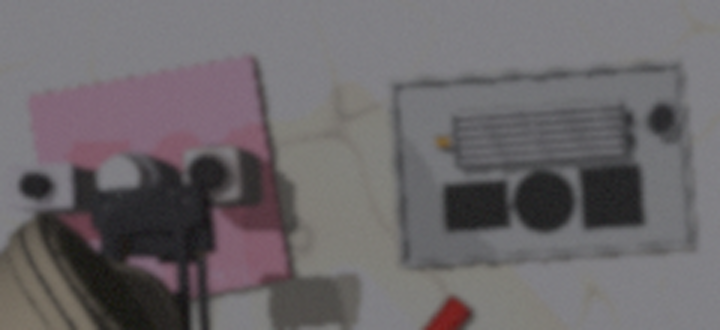

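View pics/t3.png

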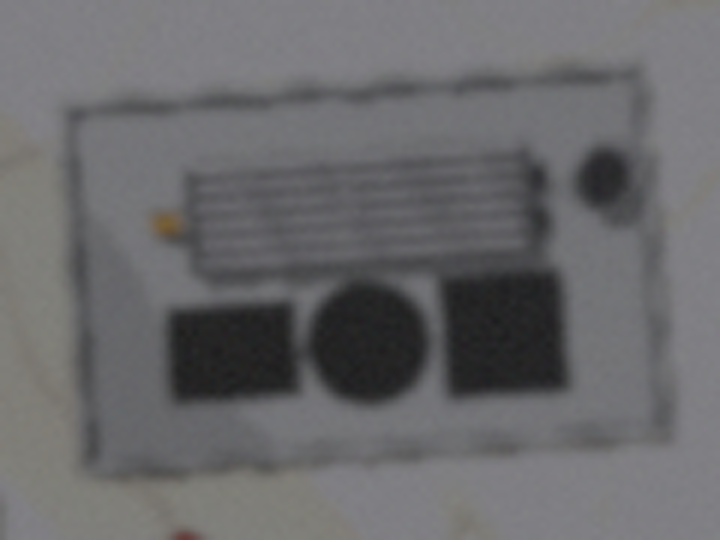

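The three stand on the foam (crop t2, tin ~(35,186), can (120,172), bottle (212,172)). In t3 the marks are clear: tin mark centre (233,352), can mark (368,342), bottle mark (505,332); load and vial are undisturbed.

Run:
```python
from h import *
c=imaging.camera("top"); g=cv2.GaussianBlur(c["img"],(3,3),0).sum(2)/3.
up=cv2.resize(g[160:250,195:315].astype(np.float32),None,fx=6,fy=6,interpolation=cv2.INTER_CUBIC)
cut=(up[352,233]+up[440,330])/2; print(up[352,233],up[440,330])
m=(up<cut).astype(np.uint8); m[:285]=0
full=lambda p:(p+.5)/6-.5+[195,160]
for k in cv2.findContours(m,cv2.RETR_EXTERNAL,cv2.CHAIN_APPROX_NONE)[0]:
    if cv2.contourArea(k)<5000: continue
    P=cast(c,full(k[:,0].astype(float)),.004)[:,:2]*1000
    print("mark",[np.round(v,1) for v in cv2.minAreaRect(P.astype(np.float32))])
# tall things on foam
f=lambda l:(np.array(l)+.5)/3-.5+[75,150]
for n,p,z in(("tin",(35,186),.150),("can",(122,170),.152),("bottle",(211,172),.150)): print(n,(cast(c,f([p]),z)[0]*1000).round(1))
fx=lambda l:full(np.array(l,float))
L=cast(c,fx([(190,175),(530,152),(530,249),(197,272)]),.038)[:,:2]*1000; print(L.round(1).tolist(),L.mean(0))
```

```text
35.42758 108.8908
mark [array([504.4, -62.6]), array([49.6, 53.1]), np.float64(2.5)]
mark [array([503.2,  28.4]), array([115.9,  51.7]), np.float64(89.1)]
tin [515.1 398.2 150. ]
can [526.4 329.4 152. ]
bottle [523.7 260.  150. ]
[[575.3, 73.4], [582.8, -73.9], [540.7, -72.9], [533.2, 70.9]] [558.01243958  -0.61167623]
```

>>> move_arm(
  steps=[
    {"dx": -2,"dy": 1,"dz": 0,"spin": 0},
    {"dx": -3.5,"dy": 1.7,"dz": 0,"spin": 0},
    {"dx": -4,"dy": 2,"dz": 0.5,"spin": 0},
    {"dx": -4,"dy": 2,"dz": 1,"spin": 0},
    {"dx": -4,"dy": 2,"dz": 1.5,"spin": 0},
    {"dx": -4,"dy": 2,"dz": 2,"spin": 0},
    {"dx": -3.8,"dy": 1.7,"dz": 3,"spin": 0},
    {"dx": -2,"dy": 1,"dz": 3,"spin": 0},
    {"dx": 0,"dy": 0,"dz": 2,"spin": 0},
    {"dx": 0,"dy": 0,"dz": 0,"spin": 0},
    {"dx": 0,"dy": 0,"dz": 0,"spin": 0},
  ],
  claw=6,
)

```text
time: 19.35
ee_pos: [0.5616, -0.0028, 0.2558]
eef_rot: [0.689, 0.725, -0.0, 0.0]
ft_force: [0.5, -0.3, 0.1]
width: 0.0598
grip_force: 0.0
```

Run:
```python
from h import *
go(558,-2,28,3.1)
c=imaging.camera("top"); s=imaging.camera("scene"); crop("s3",s,200,140,310,270,5)
full=lambda p:(np.array(p,float)+.5)/6-.5+[195,160]
print(cast(c,full([(233,352),(368,342),(505,332)]),.004)[:,:2]*1000)
```

```text
t 19.35 grasp mm [561.6  -3.   91.8] yaw 2.97 tilt [-0.    -0.001] w 59.8 F 0.0 ft [ 0.5 -0.3  0.1] 
 cm [ 0.12 -0.35  6.38] spin -0.002
[[499.84561746  57.14121306]
 [503.2779245   -2.62467446]
 [506.70031474 -63.24414311]]
```

View pics/s3.png

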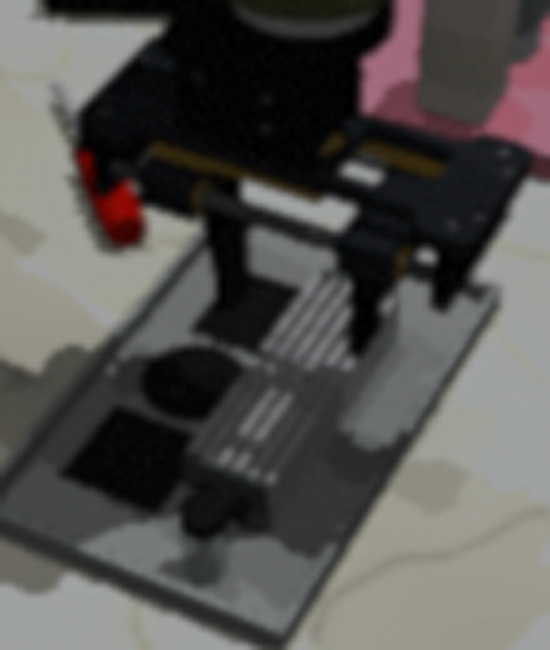

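Fingers straddle the load above its middle ((230,300) and (365,330)), aligned. Going down.

>>> move_arm(
  steps=[
    {"dx": 0.1,"dy": -0.15,"dz": 2,"spin": 0},
    {"dx": 0,"dy": 0,"dz": 2,"spin": 0},
    {"dx": 0,"dy": 0,"dz": 1.5,"spin": 0},
    {"dx": 0,"dy": 0,"dz": 0.6,"spin": 0},
    {"dx": 0,"dy": 0,"dz": 0.2,"spin": 0},
    {"dx": 0,"dy": 0,"dz": 0,"spin": 0},
  ],
)

```text
time: 20.05
ee_pos: [0.5598, -0.0016, 0.193]
eef_rot: [0.688, 0.725, 0.0, 0.0]
ft_force: [0.1, -1.0, -0.3]
width: 0.0601
grip_force: 0.0
```

>>> move_arm(
  steps=[
    {"dx": 0,"dy": 0,"dz": 0,"spin": 0},
    {"dx": 0,"dy": 0,"dz": 0,"spin": 0},
    {"dx": 0,"dy": 0,"dz": 0,"spin": 0},
    {"dx": 0,"dy": 0,"dz": 0,"spin": 0},
    {"dx": 0,"dy": 0,"dz": 0,"spin": 0},
    {"dx": 0,"dy": 0,"dz": 0,"spin": 0},
  ],
  claw=3.5,
  squeeze=40,
)

```text
time: 20.65
ee_pos: [0.5598, -0.0016, 0.193]
eef_rot: [0.688, 0.725, 0.001, 0.0]
ft_force: [1.1, -0.1, 5.9]
width: 0.0438
grip_force: 40.0
```

Run:
```python
from h import *
go(505.8,-328.7,80,-9.9)
c=imaging.camera("top"); g=cv2.GaussianBlur(c["img"],(3,3),0).sum(2)/3.
up=cv2.resize(g[170:260,325:435].astype(np.float32),None,fx=6,fy=6,interpolation=cv2.INTER_CUBIC)
m=(up<(up[270,330]+up[30,30])/2).astype(np.uint8)
k=max(cv2.findContours(m,cv2.RETR_EXTERNAL,cv2.CHAIN_APPROX_NONE)[0],key=cv2.contourArea)
P=cast(c,(k[:,0]+.5)/6-.5+[325,170],.008)[:,:2]*1000
print(cv2.minAreaRect(P.astype(np.float32)))
```

```text
t 20.65 grasp mm [560.   -1.6  29. ] yaw 2.98 tilt [0.001 0.   ] w 43.8 F 40.0 ft [ 1.1 -0.1  5.9] 
 cm [-32.39  -7.11  -5.12] spin 0.225
((505.44708251953125, -328.95147705078125), (191.12802124023438, 110.80340576171875), 79.73455047607422)
```

>>> move_arm(
  steps=[
    {"dx": 0,"dy": 0,"dz": -1,"spin": 0},
    {"dx": 0,"dy": 0,"dz": -2,"spin": 0},
    {"dx": 0,"dy": 0,"dz": -3,"spin": 0},
    {"dx": 0,"dy": 0,"dz": -2.5,"spin": 0},
    {"dx": 0,"dy": 0,"dz": 0,"spin": 0},
  ],
)

```text
time: 21.2
ee_pos: [0.5601, -0.002, 0.2804]
eef_rot: [0.689, 0.725, 0.002, 0.001]
ft_force: [0.1, -0.7, -4.4]
width: 0.0438
grip_force: 40.0
```

Run:
```python
from h import *
go(505.5,-329,80,-10.2)
c=imaging.camera("scene"); crop("s4",c,200,130,310,270,5)
```

```text
t 21.2 grasp mm [560.7  -1.8 116.4] yaw 2.96 tilt [0.004 0.001] w 43.8 F 40.0 ft [ 0.1 -0.7 -4.4] 
 cm [-32.39  -7.22   3.58] spin 0.23
```

View pics/s4.png

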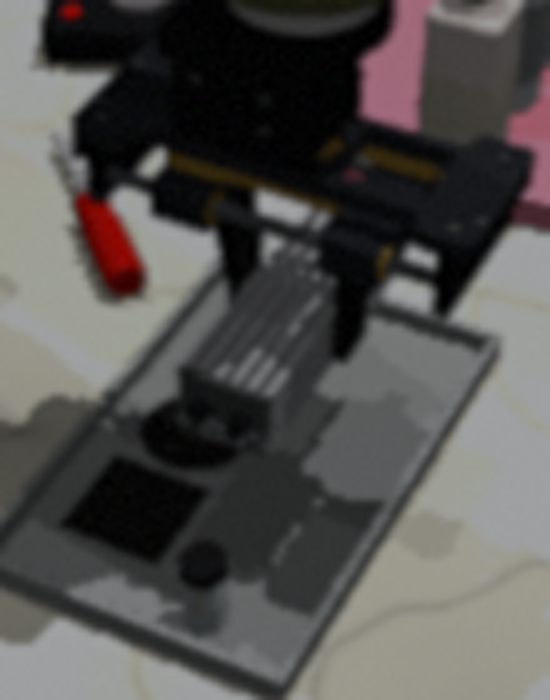

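The load hangs level between the fingers; the vial still stands at ~(205,570). On to the tile.

>>> move_arm(
  steps=[
    {"dx": -1.5,"dy": -0.3,"dz": 0,"spin": 0},
    {"dx": -3,"dy": -0.7,"dz": 0,"spin": 0},
    {"dx": -4,"dy": -0.9,"dz": 0,"spin": 0},
    {"dx": -4,"dy": -0.9,"dz": 0,"spin": 0},
    {"dx": -4,"dy": -0.9,"dz": 0,"spin": 0},
    {"dx": -4,"dy": -0.9,"dz": 0,"spin": 0},
    {"dx": -4,"dy": -0.9,"dz": 0,"spin": 0},
    {"dx": -4,"dy": -0.9,"dz": 0,"spin": 0},
    {"dx": -2.5,"dy": -0.5,"dz": 0,"spin": 0},
    {"dx": -1.4,"dy": -0.3,"dz": 0,"spin": 0},
    {"dx": 0,"dy": 0,"dz": 0,"spin": 0.115},
    {"dx": 0,"dy": 0,"dz": 0,"spin": 0.115},
  ],
)

```text
time: 22.45
ee_pos: [0.5026, -0.3304, 0.2757]
eef_rot: [0.769, 0.639, -0.001, -0.001]
ft_force: [0.3, 0.4, -4.2]
width: 0.0437
grip_force: 40.0
```

>>> move_arm(
  steps=[
    {"dx": 0,"dy": 0,"dz": 2,"spin": 0},
    {"dx": 0,"dy": 0,"dz": 1.5,"spin": 0},
    {"dx": 0,"dy": 0,"dz": 0,"spin": 0},
    {"dx": 0,"dy": 0,"dz": 0,"spin": 0},
  ],
)

```text
time: 22.85
ee_pos: [0.5038, -0.3292, 0.2418]
eef_rot: [0.767, 0.641, -0.001, -0.001]
ft_force: [-0.3, -0.2, -2.8]
width: 0.0439
grip_force: 40.0
```

Run:
```python
from h import *
go(505.5,-329,33,-10.2)
c=imaging.camera("top"); crop("t4",c,330,150,440,250,6)
```

```text
t 22.85 grasp mm [ 503.5 -329.1   77.8] yaw -10.21 tilt [-0.002  0.   ] w 43.9 F 40.0 ft [-0.3 -0.2 -2.8] 
 cm [0.04 0.2  4.48] spin -0.0
```

View pics/t4.png

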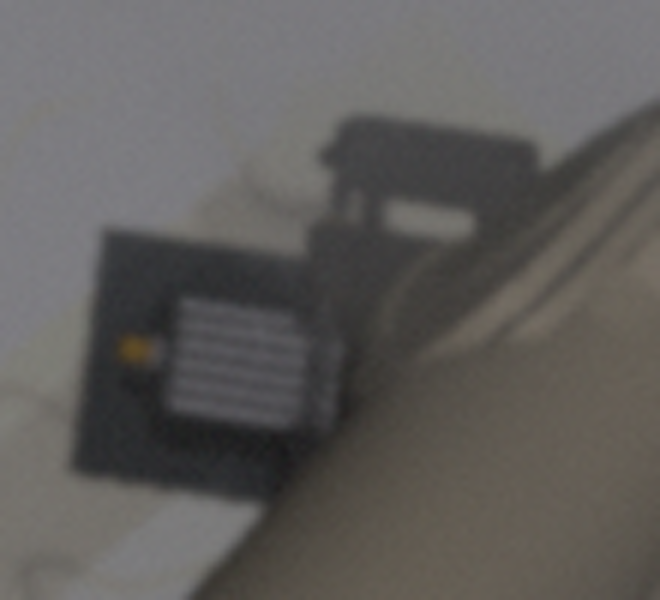

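The load sits parallel to the tile over its middle (load end ~(175,355), tile left edge ~(90,350)). Lower and release.

>>> move_arm(
  steps=[
    {"dx": 0,"dy": 0.2,"dz": 1.5,"spin": 0},
    {"dx": 0,"dy": 0,"dz": 1.5,"spin": 0},
    {"dx": 0,"dy": 0,"dz": 0.8,"spin": 0},
    {"dx": 0,"dy": 0,"dz": 0.4,"spin": 0},
    {"dx": 0,"dy": 0,"dz": 0.2,"spin": 0},
    {"dx": 0,"dy": 0,"dz": 0.05,"spin": 0},
    {"dx": 0,"dy": 0,"dz": 0,"spin": 0},
    {"dx": 0,"dy": 0,"dz": 0,"spin": 0},
  ],
)

```text
time: 23.7
ee_pos: [0.5065, -0.3294, 0.1984]
eef_rot: [0.767, 0.641, 0.0, 0.0]
ft_force: [-1.3, 0.4, -3.8]
width: 0.044
grip_force: 40.0
```

>>> move_arm(
  steps=[
    {"dx": 0,"dy": 0,"dz": 0,"spin": 0},
    {"dx": 0,"dy": 0,"dz": 0,"spin": 0},
    {"dx": 0,"dy": 0,"dz": 0,"spin": 0},
    {"dx": 0,"dy": 0,"dz": 0,"spin": 0},
  ],
  claw=6.5,
)

```text
time: 24.1
ee_pos: [0.5064, -0.3294, 0.1982]
eef_rot: [0.767, 0.641, 0.0, 0.0]
ft_force: [-0.9, -0.0, 0.3]
width: 0.063
grip_force: 0.0
```

>>> move_arm(
  steps=[
    {"dx": 0,"dy": 0,"dz": -2,"spin": 0},
    {"dx": 0,"dy": 0,"dz": -4,"spin": 0},
    {"dx": 0,"dy": 0,"dz": -4,"spin": 0},
    {"dx": 0,"dy": 0,"dz": -4,"spin": -0.115},
    {"dx": 2,"dy": 0,"dz": -4,"spin": -0.115},
    {"dx": 4,"dy": 0,"dz": 0,"spin": 0},
    {"dx": 4,"dy": 0,"dz": 0,"spin": 0},
    {"dx": 4,"dy": 0,"dz": 0,"spin": 0},
    {"dx": 4,"dy": 0,"dz": 0,"spin": 0},
    {"dx": 4,"dy": 0,"dz": 0,"spin": 0},
    {"dx": 4,"dy": 0,"dz": 0,"spin": 0},
    {"dx": 4,"dy": 0,"dz": 0,"spin": 0},
  ],
  claw=8.7,
  squeeze=20,
)

```text
time: 25.3
ee_pos: [0.4926, -0.0283, 0.3783]
eef_rot: [0.689, 0.725, 0.001, 0.0]
ft_force: [0.4, -0.5, 0.4]
width: 0.0869
grip_force: 0.0
```

Run:
```python
from h import *
go(523.4,267.9,120,3.0)
c=imaging.camera("top"); crop("t5",c,330,170,440,250,6)
full=lambda p:(np.array(p,float)+.5)/6-.5+[330,170]
```

```text
t 25.3 grasp mm [492.7 -28.2 214.3] yaw 2.97 tilt [0.001 0.001] w 86.9 F 0.0 ft [ 0.4 -0.5  0.4] 
 cm [29.41  4.59  9.46] spin -0.001
```

View pics/t5.png

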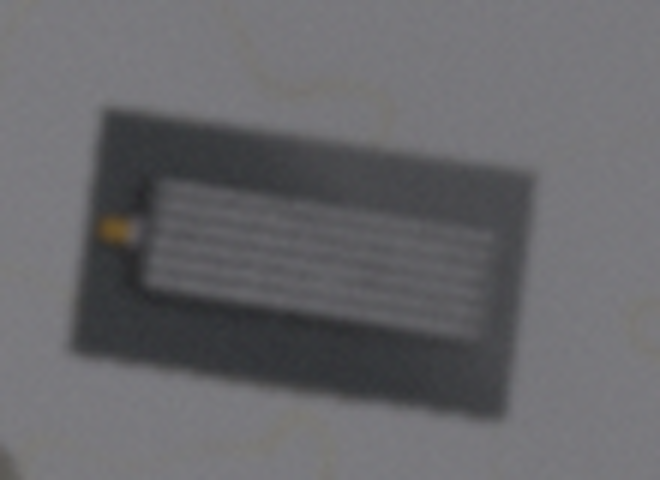

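Load lies parallel on the tile, fins up: load centre ~(319,260), tile centre ~(303,262) in the crop; the offset is mostly parallax.

Run:
```python
from h import *
c=imaging.camera("top"); f=lambda p:(np.array(p,float)+.5)/6-.5+[330,170]
a=cast(c,f([(157,180),(495,232),(480,340),(143,290)]),.042)[:,:2]*1000
b=cast(c,f([(103,108),(535,172),(503,415),(72,352)]),.008)[:,:2]*1000
for P in(a,b): print(P.mean(0),np.linalg.norm(P-np.roll(P,-1,0),axis=1))
```

```text
[ 505.54897355 -327.32496334] [144.8726472   46.69574278 143.88142413  47.68480642]
[ 506.9184064  -329.52746527] [190.47330051 107.72103985 188.62661653 108.68656759]
```

>>> move_arm(
  steps=[
    {"dx": 2,"dy": 0.4,"dz": 0,"spin": 0},
    {"dx": 4,"dy": 0.7,"dz": 0,"spin": 0},
    {"dx": 4,"dy": 0.7,"dz": 0,"spin": 0},
    {"dx": 4,"dy": 0.7,"dz": 0,"spin": 0},
    {"dx": 4,"dy": 0.7,"dz": 0,"spin": 0},
    {"dx": 4,"dy": 0.7,"dz": 0,"spin": 0},
    {"dx": 4,"dy": 0.7,"dz": 0,"spin": 0},
    {"dx": 2.5,"dy": 0,"dz": 0,"spin": 0},
    {"dx": 0.9,"dy": 0,"dz": 0,"spin": 0},
    {"dx": 0,"dy": 0,"dz": 0,"spin": 0},
    {"dx": 0,"dy": 0,"dz": 0,"spin": 0},
  ],
)

```text
time: 26.5
ee_pos: [0.5242, 0.2643, 0.3782]
eef_rot: [0.689, 0.725, -0.0, 0.0]
ft_force: [0.1, -1.2, -0.6]
width: 0.0868
grip_force: 0.0
```

```bash
python3 -c "
from h import *
go(523.4,267.9,110.8,3.0)"
```

```text
t 26.5 grasp mm [524.3 264.2 214.2] yaw 2.86 tilt [ 0.    -0.001] w 86.8 F 0.0 ft [ 0.1 -1.2 -0.6] 
 cm [ 0.38 -0.07 10.34] spin -0.003
```

>>> move_arm(
  steps=[
    {"dx": 0.4,"dy": -0.05,"dz": 2.5,"spin": 0},
    {"dx": 0,"dy": 0,"dz": 3.5,"spin": 0},
    {"dx": 0,"dy": 0,"dz": 2.5,"spin": 0},
    {"dx": 0,"dy": 0,"dz": 1.2,"spin": 0},
    {"dx": 0,"dy": 0,"dz": 0.6,"spin": 0},
    {"dx": 0,"dy": 0,"dz": 0,"spin": 0},
    {"dx": 0,"dy": 0,"dz": 0,"spin": 0},
  ],
)

```text
time: 27.2
ee_pos: [0.5235, 0.2701, 0.2763]
eef_rot: [0.689, 0.725, 0.001, 0.0]
ft_force: [0.4, -0.5, -0.6]
width: 0.0872
grip_force: 0.0
```

>>> move_arm(
  steps=[
    {"dx": 0,"dy": 0,"dz": 0,"spin": 0},
    {"dx": 0,"dy": 0,"dz": 0,"spin": 0},
    {"dx": 0,"dy": 0,"dz": 0,"spin": 0},
    {"dx": 0,"dy": 0,"dz": 0,"spin": 0},
    {"dx": 0,"dy": 0,"dz": 0,"spin": 0},
    {"dx": 0,"dy": 0,"dz": 0,"spin": 0},
    {"dx": 0,"dy": 0,"dz": 0,"spin": 0},
  ],
  claw=3.5,
)

```text
time: 27.9
ee_pos: [0.523, 0.2703, 0.2751]
eef_rot: [0.688, 0.725, 0.0, -0.0]
ft_force: [0.7, -0.3, -0.5]
width: 0.0463
grip_force: 19.8
```

>>> move_arm(
  steps=[
    {"dx": 0,"dy": 0,"dz": -1,"spin": 0},
    {"dx": 0,"dy": 0,"dz": -2,"spin": 0},
    {"dx": -2,"dy": 0,"dz": -0.5,"spin": 0},
    {"dx": -3,"dy": -0.4,"dz": 0,"spin": 0},
    {"dx": -4,"dy": -0.5,"dz": 0,"spin": 0},
    {"dx": -4,"dy": -0.5,"dz": 0,"spin": 0},
    {"dx": -4,"dy": -0.5,"dz": 0,"spin": 0},
    {"dx": -4,"dy": -0.5,"dz": 0,"spin": 0},
    {"dx": -4,"dy": -0.5,"dz": 0,"spin": 0},
    {"dx": -3,"dy": -0.5,"dz": 0,"spin": 0},
    {"dx": -3,"dy": 0,"dz": 0,"spin": 0},
    {"dx": -1.5,"dy": 0,"dz": 0,"spin": 0},
  ],
)

```text
time: 29.1
ee_pos: [0.505, -0.0599, 0.3103]
eef_rot: [0.69, 0.724, 0.0, 0.0]
ft_force: [1.3, 0.2, -1.7]
width: 0.0461
grip_force: 19.8
```

>>> move_arm(
  steps=[
    {"dx": 0,"dy": 0,"dz": 0,"spin": 0},
    {"dx": 0,"dy": 0,"dz": 0,"spin": 0},
    {"dx": 0,"dy": 0,"dz": 0,"spin": 0},
  ],
)

```text
time: 29.4
ee_pos: [0.5058, -0.0552, 0.31]
eef_rot: [0.688, 0.726, 0.0, -0.0]
ft_force: [0.1, -0.1, -1.2]
width: 0.0458
grip_force: 19.8
```

```bash
python3 -c "
from h import *
go(506.6,-60.4,95,3.0)"
```

```text
t 29.4 grasp mm [505.8 -55.2 146. ] yaw 3.05 tilt [-0.     0.001] w 45.8 F 19.8 ft [ 0.1 -0.1 -1.2] 
 cm [-0.53  0.05  5.1 ] spin 0.001
```

>>> move_arm(
  steps=[
    {"dx": -0.3,"dy": 0.05,"dz": 1.5,"spin": 0},
    {"dx": 0,"dy": 0,"dz": 1.5,"spin": 0},
    {"dx": 0,"dy": 0,"dz": 1.3,"spin": 0},
    {"dx": 0,"dy": 0,"dz": 0.5,"spin": 0},
    {"dx": 0,"dy": 0,"dz": 0.2,"spin": 0},
    {"dx": 0,"dy": 0,"dz": 0.1,"spin": 0},
    {"dx": 0,"dy": 0,"dz": 0,"spin": 0},
    {"dx": 0,"dy": 0,"dz": 0,"spin": 0},
  ],
)

```text
time: 30.2
ee_pos: [0.5068, -0.059, 0.2594]
eef_rot: [0.688, 0.725, 0.0, 0.0]
ft_force: [-0.5, -0.8, -1.7]
width: 0.046
grip_force: 19.8
```

>>> move_arm(
  steps=[
    {"dx": 0,"dy": 0,"dz": 0,"spin": 0},
    {"dx": 0,"dy": 0,"dz": 0,"spin": 0},
    {"dx": 0,"dy": 0,"dz": 0,"spin": 0},
    {"dx": 0,"dy": 0,"dz": 0,"spin": 0},
    {"dx": 0,"dy": 0,"dz": 0,"spin": 0},
  ],
  claw=8.7,
)

```text
time: 30.7
ee_pos: [0.5066, -0.059, 0.259]
eef_rot: [0.688, 0.725, 0.0, 0.0]
ft_force: [-0.5, 0.4, 0.2]
width: 0.0779
grip_force: 0.0
```

>>> move_arm(
  steps=[
    {"dx": 0,"dy": 0,"dz": -2,"spin": 0},
    {"dx": 0,"dy": 0,"dz": -4,"spin": 0},
    {"dx": 2,"dy": 0,"dz": -4,"spin": 0},
    {"dx": 4,"dy": 0.3,"dz": 0,"spin": 0},
    {"dx": 4,"dy": 0.5,"dz": 0,"spin": 0},
    {"dx": 4.5,"dy": 0.5,"dz": 0,"spin": 0},
    {"dx": 4.5,"dy": 0.5,"dz": 0,"spin": 0},
    {"dx": 4.5,"dy": 0.5,"dz": 0,"spin": 0},
    {"dx": 4.5,"dy": 0.5,"dz": 0,"spin": 0},
    {"dx": 4.5,"dy": 0.5,"dz": 0,"spin": 0},
    {"dx": 4.5,"dy": 0.2,"dz": 0,"spin": 0},
    {"dx": 2,"dy": 0,"dz": 0,"spin": 0},
  ],
)

```text
time: 31.9
ee_pos: [0.5199, 0.3371, 0.3583]
eef_rot: [0.687, 0.727, -0.0, -0.001]
ft_force: [-0.9, -0.3, 0.3]
width: 0.0865
grip_force: 0.0
```

```bash
python3 -c "
from h import *
go(520,331,110.8,3.0)"
```

```text
t 31.9 grasp mm [519.7 337.3 194.3] yaw 3.27 tilt [-0.001  0.001] w 86.5 F 0.0 ft [-0.9 -0.3  0.3] 
 cm [-0.64 -0.    8.35] spin 0.005
```

>>> move_arm(
  steps=[
    {"dx": -0.2,"dy": 0,"dz": 2,"spin": 0},
    {"dx": 0,"dy": 0,"dz": 1,"spin": 0},
    {"dx": 0,"dy": 0,"dz": 0,"spin": 0},
    {"dx": 0,"dy": 0,"dz": 0,"spin": 0},
  ],
)

```text
time: 32.3
ee_pos: [0.5218, 0.3293, 0.3294]
eef_rot: [0.689, 0.725, -0.0, 0.0]
ft_force: [0.0, -0.2, -0.5]
width: 0.0867
grip_force: 0.0
```

```bash
python3 -c "
from h import *
go(520,331,110.8,3.0)"
```

```text
t 32.3 grasp mm [521.8 329.3 165.4] yaw 2.89 tilt [ 0. -0.] w 86.7 F 0.0 ft [ 0.  -0.2 -0.5] 
 cm [ 0.18 -0.17  5.46] spin -0.002
```

>>> move_arm(
  steps=[
    {"dx": 0.15,"dy": -0.2,"dz": 1.5,"spin": 0},
    {"dx": 0,"dy": 0,"dz": 2,"spin": 0},
    {"dx": 0,"dy": 0,"dz": 1.3,"spin": 0},
    {"dx": 0,"dy": 0,"dz": 0.6,"spin": 0},
    {"dx": 0,"dy": 0,"dz": 0,"spin": 0},
    {"dx": 0,"dy": 0,"dz": 0,"spin": 0},
  ],
)

```text
time: 32.9
ee_pos: [0.5196, 0.3316, 0.2756]
eef_rot: [0.689, 0.725, 0.0, 0.0]
ft_force: [-0.0, -0.6, 0.3]
width: 0.0868
grip_force: 0.0
```

>>> move_arm(
  steps=[
    {"dx": 0,"dy": 0,"dz": 0,"spin": 0},
    {"dx": 0,"dy": 0,"dz": 0,"spin": 0},
    {"dx": 0,"dy": 0,"dz": 0,"spin": 0},
    {"dx": 0,"dy": 0,"dz": 0,"spin": 0},
    {"dx": 0,"dy": 0,"dz": 0,"spin": 0},
    {"dx": 0,"dy": 0,"dz": 0,"spin": 0},
    {"dx": 0,"dy": 0,"dz": 0,"spin": 0},
  ],
  claw=3.5,
)

```text
time: 33.6
ee_pos: [0.5194, 0.3316, 0.2751]
eef_rot: [0.688, 0.725, 0.0, 0.0]
ft_force: [1.5, 0.7, 0.0]
width: 0.0452
grip_force: 19.9
```

>>> move_arm(
  steps=[
    {"dx": 0,"dy": 0,"dz": -1,"spin": 0},
    {"dx": 0,"dy": 0,"dz": -2,"spin": 0},
    {"dx": -2,"dy": 0,"dz": -0.5,"spin": 0},
    {"dx": -3,"dy": -0.4,"dz": 0,"spin": 0},
    {"dx": -4,"dy": -0.5,"dz": 0,"spin": 0},
    {"dx": -4,"dy": -0.5,"dz": 0,"spin": 0},
    {"dx": -4,"dy": -0.5,"dz": 0,"spin": 0},
    {"dx": -4,"dy": -0.5,"dz": 0,"spin": 0},
    {"dx": -4,"dy": -0.5,"dz": 0,"spin": 0},
    {"dx": -3,"dy": -0.5,"dz": 0,"spin": 0},
    {"dx": -3,"dy": 0,"dz": 0,"spin": 0},
    {"dx": -1.5,"dy": 0,"dz": 0,"spin": 0},
  ],
)

```text
time: 34.8
ee_pos: [0.5015, 0.0016, 0.3103]
eef_rot: [0.69, 0.724, 0.0, -0.0]
ft_force: [0.0, 0.1, -2.8]
width: 0.0455
grip_force: 19.9
```

>>> move_arm(
  steps=[
    {"dx": -0.4,"dy": 0,"dz": 0,"spin": 0},
    {"dx": 0,"dy": 0,"dz": 0,"spin": 0},
    {"dx": 0,"dy": 0,"dz": 0,"spin": 0},
  ],
)

```text
time: 35.1
ee_pos: [0.5024, 0.0022, 0.31]
eef_rot: [0.688, 0.726, 0.0, -0.0]
ft_force: [-0.7, 0.4, -1.7]
width: 0.0455
grip_force: 19.9
```

```bash
python3 -c "
from h import *
go(503.4,-2.6,95,3.0)"
```

```text
t 35.1 grasp mm [502.3   2.3 146. ] yaw 3.05 tilt [-0.     0.001] w 45.5 F 19.9 ft [-0.7  0.4 -1.7] 
 cm [-0.5   0.08  5.1 ] spin 0.001
```

>>> move_arm(
  steps=[
    {"dx": -0.4,"dy": 0.1,"dz": 1.5,"spin": 0},
    {"dx": 0,"dy": 0,"dz": 1.5,"spin": 0},
    {"dx": 0,"dy": 0,"dz": 1.3,"spin": 0},
    {"dx": 0,"dy": 0,"dz": 0.5,"spin": 0},
    {"dx": 0,"dy": 0,"dz": 0.2,"spin": 0},
    {"dx": 0,"dy": 0,"dz": 0.1,"spin": 0},
    {"dx": 0,"dy": 0,"dz": 0,"spin": 0},
    {"dx": 0,"dy": 0,"dz": 0,"spin": 0},
  ],
)

```text
time: 35.9
ee_pos: [0.5038, -0.0026, 0.2594]
eef_rot: [0.688, 0.725, 0.0, 0.0]
ft_force: [0.3, 0.2, -2.3]
width: 0.0457
grip_force: 19.9
```

>>> move_arm(
  steps=[
    {"dx": 0,"dy": 0,"dz": 0,"spin": 0},
    {"dx": 0,"dy": 0,"dz": 0,"spin": 0},
    {"dx": 0,"dy": 0,"dz": 0,"spin": 0},
    {"dx": 0,"dy": 0,"dz": 0,"spin": 0},
    {"dx": 0,"dy": 0,"dz": 0,"spin": 0},
  ],
  claw=8.7,
)

```text
time: 36.4
ee_pos: [0.5037, -0.0026, 0.2591]
eef_rot: [0.688, 0.725, 0.0, -0.0]
ft_force: [0.4, 0.6, 0.2]
width: 0.0776
grip_force: 0.0
```

>>> move_arm(
  steps=[
    {"dx": 0,"dy": 0,"dz": -2,"spin": 0},
    {"dx": 0,"dy": 0,"dz": -4,"spin": 0},
    {"dx": 2,"dy": 0,"dz": -4,"spin": 0},
    {"dx": 4,"dy": 0.3,"dz": 0,"spin": 0},
    {"dx": 4,"dy": 0.5,"dz": 0,"spin": 0},
    {"dx": 4.5,"dy": 0.5,"dz": 0,"spin": 0},
    {"dx": 4.5,"dy": 0.5,"dz": 0,"spin": 0},
    {"dx": 4.5,"dy": 0.5,"dz": 0,"spin": 0},
    {"dx": 4.5,"dy": 0.5,"dz": 0,"spin": 0},
    {"dx": 4.5,"dy": 0.3,"dz": 0,"spin": 0},
    {"dx": 4.5,"dy": 0.2,"dz": 0,"spin": 0},
    {"dx": 3.2,"dy": 0,"dz": 0,"spin": 0},
  ],
)

```text
time: 37.6
ee_pos: [0.5148, 0.404, 0.3585]
eef_rot: [0.688, 0.726, -0.0, -0.0]
ft_force: [-0.5, 0.1, 0.7]
width: 0.0868
grip_force: 0.0
```

>>> move_arm(
  steps=[
    {"dx": 0,"dy": 0,"dz": 2,"spin": 0},
    {"dx": 0,"dy": 0,"dz": 1,"spin": 0},
    {"dx": 0,"dy": 0,"dz": 0,"spin": 0},
    {"dx": 0,"dy": 0,"dz": 0,"spin": 0},
  ],
)

```text
time: 38.0
ee_pos: [0.5162, 0.3995, 0.3295]
eef_rot: [0.689, 0.725, 0.0, 0.0]
ft_force: [0.5, 0.3, -0.0]
width: 0.0873
grip_force: 0.0
```

```bash
python3 -c "
from h import *
go(516.4,400.6,110.8,3.0)"
```

```text
t 38.0 grasp mm [516.3 399.5 165.5] yaw 2.88 tilt [ 0. -0.] w 87.3 F 0.0 ft [ 0.5  0.3 -0. ] 
 cm [0.11 0.02 5.47] spin -0.002
```

>>> move_arm(
  steps=[
    {"dx": 0.1,"dy": 0,"dz": 1.5,"spin": 0},
    {"dx": 0,"dy": 0,"dz": 2,"spin": 0},
    {"dx": 0,"dy": 0,"dz": 1.3,"spin": 0},
    {"dx": 0,"dy": 0,"dz": 0.6,"spin": 0},
    {"dx": 0,"dy": 0,"dz": 0,"spin": 0},
    {"dx": 0,"dy": 0,"dz": 0,"spin": 0},
  ],
)

```text
time: 38.6
ee_pos: [0.5159, 0.4016, 0.2756]
eef_rot: [0.689, 0.725, 0.0, 0.0]
ft_force: [0.7, 1.2, 0.7]
width: 0.087
grip_force: 0.0
```

>>> move_arm(
  steps=[
    {"dx": 0,"dy": 0,"dz": 0,"spin": 0},
    {"dx": 0,"dy": 0,"dz": 0,"spin": 0},
    {"dx": 0,"dy": 0,"dz": 0,"spin": 0},
    {"dx": 0,"dy": 0,"dz": 0,"spin": 0},
    {"dx": 0,"dy": 0,"dz": 0,"spin": 0},
    {"dx": 0,"dy": 0,"dz": 0,"spin": 0},
    {"dx": 0,"dy": 0,"dz": 0,"spin": 0},
    {"dx": 0,"dy": 0,"dz": 0,"spin": 0},
  ],
  claw=2.5,
)

```text
time: 39.4
ee_pos: [0.5157, 0.4015, 0.275]
eef_rot: [0.688, 0.725, 0.0, 0.0]
ft_force: [-0.2, 0.2, 0.0]
width: 0.0341
grip_force: 19.8
```

>>> move_arm(
  steps=[
    {"dx": 0,"dy": 0,"dz": -1,"spin": 0},
    {"dx": 0,"dy": 0,"dz": -2,"spin": 0},
    {"dx": -2,"dy": 0,"dz": -0.5,"spin": 0},
    {"dx": -3,"dy": -0.4,"dz": 0,"spin": 0},
    {"dx": -4,"dy": -0.5,"dz": 0,"spin": 0},
    {"dx": -4,"dy": -0.5,"dz": 0,"spin": 0},
    {"dx": -4,"dy": -0.5,"dz": 0,"spin": 0},
    {"dx": -4,"dy": -0.5,"dz": 0,"spin": 0},
    {"dx": -4,"dy": -0.5,"dz": 0,"spin": 0},
    {"dx": -4,"dy": -0.5,"dz": 0,"spin": 0},
    {"dx": -3,"dy": 0,"dz": 0,"spin": 0},
    {"dx": -1.5,"dy": 0,"dz": 0,"spin": 0},
  ],
)

```text
time: 40.6
ee_pos: [0.4987, 0.0615, 0.3103]
eef_rot: [0.69, 0.724, 0.0, -0.0]
ft_force: [-1.0, 0.2, -1.6]
width: 0.0341
grip_force: 19.8
```

>>> move_arm(
  steps=[
    {"dx": -0.4,"dy": 0,"dz": 0,"spin": 0},
    {"dx": 0,"dy": 0,"dz": 0,"spin": 0},
    {"dx": 0,"dy": 0,"dz": 0,"spin": 0},
  ],
)

```text
time: 40.9
ee_pos: [0.4993, 0.0628, 0.3099]
eef_rot: [0.688, 0.726, 0.0, -0.0]
ft_force: [0.4, 0.8, -1.7]
width: 0.034
grip_force: 19.8
```

```bash
python3 -c "
from h import *
go(500.2,57.4,95,3.0)"
```

```text
t 40.9 grasp mm [499.3  62.9 145.9] yaw 3.1 tilt [-0.  0.] w 34.0 F 19.8 ft [ 0.4  0.8 -1.7] 
 cm [-0.55  0.06  5.09] spin 0.002
```

>>> move_arm(
  steps=[
    {"dx": -0.4,"dy": 0.05,"dz": 1.5,"spin": 0},
    {"dx": 0,"dy": 0,"dz": 1.5,"spin": 0},
    {"dx": 0,"dy": 0,"dz": 1.3,"spin": 0},
    {"dx": 0,"dy": 0,"dz": 0.5,"spin": 0},
    {"dx": 0,"dy": 0,"dz": 0.2,"spin": 0},
    {"dx": 0,"dy": 0,"dz": 0.1,"spin": 0},
    {"dx": 0,"dy": 0,"dz": 0,"spin": 0},
    {"dx": 0,"dy": 0,"dz": 0,"spin": 0},
  ],
)

```text
time: 41.7
ee_pos: [0.5002, 0.0573, 0.2595]
eef_rot: [0.688, 0.725, 0.0, 0.0]
ft_force: [-0.5, -0.2, -1.8]
width: 0.0338
grip_force: 19.8
```

>>> move_arm(
  steps=[
    {"dx": 0,"dy": 0,"dz": 0,"spin": 0},
    {"dx": 0,"dy": 0,"dz": 0,"spin": 0},
    {"dx": 0,"dy": 0,"dz": 0,"spin": 0},
    {"dx": 0,"dy": 0,"dz": 0,"spin": 0},
    {"dx": 0,"dy": 0,"dz": 0,"spin": 0},
  ],
  claw=8.7,
)

```text
time: 42.2
ee_pos: [0.5001, 0.0573, 0.259]
eef_rot: [0.688, 0.725, 0.0, -0.0]
ft_force: [-0.0, -1.2, 0.1]
width: 0.0664
grip_force: 0.0
```

>>> move_arm(
  steps=[
    {"dx": 0,"dy": 0,"dz": -2,"spin": 0},
    {"dx": 0,"dy": 0,"dz": -4,"spin": 0},
    {"dx": 2,"dy": 0,"dz": -4,"spin": 0},
    {"dx": 4,"dy": 0,"dz": -1,"spin": 0},
    {"dx": 4,"dy": 0,"dz": 0,"spin": 0},
    {"dx": 4,"dy": 0,"dz": 0,"spin": 0},
    {"dx": 4,"dy": 0,"dz": 0,"spin": 0},
    {"dx": 4,"dy": 0,"dz": 0,"spin": 0},
    {"dx": 4,"dy": 0,"dz": 0,"spin": 0},
    {"dx": 4,"dy": 0,"dz": 0,"spin": 0},
    {"dx": 2,"dy": 0,"dz": 0,"spin": 0},
    {"dx": 0,"dy": 0,"dz": 0,"spin": 0},
  ],
)

```text
time: 43.4
ee_pos: [0.4819, 0.3804, 0.3682]
eef_rot: [0.687, 0.727, -0.0, -0.0]
ft_force: [0.1, -0.1, -0.0]
width: 0.0871
grip_force: 0.0
```

Run:
```python
from h import *
c=imaging.camera("top"); s=imaging.camera("scene")
A=cv2.resize(c["img"][160:250,195:315],(600,450),interpolation=cv2.INTER_CUBIC)
cv2.imwrite("pics/t6.png",A[:,:,::-1]); crop("s6",s,90,130,310,370,2.4)
```

```text
(no output)
```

View pics/t6.png

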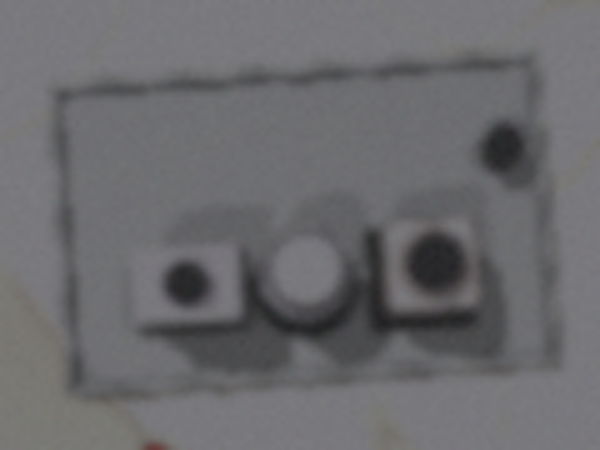

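View pics/s6.png

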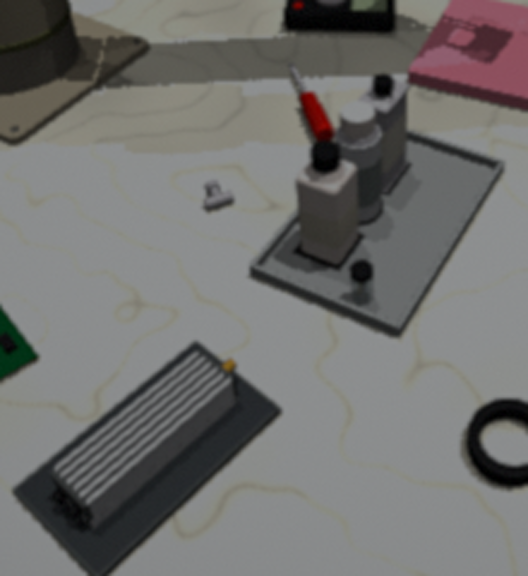

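All three stand upright on their own marks, with cap positions within about 2 mm of the start: tin (186,283), can (308,267), bottle (437,262). The vial (502,146) hasn't moved, and the load lies fins-up in the middle of the tile. Handing in.

```bash
python3 -c "
from bench import job
print(job.close_job())"
```

```text
the job is handed in; nothing more can be done
None
```

The job is handed in at about 43 s of the 141 s: the load lies lengthwise and right way up within about 3 mm of the tile's middle, the can, bottle and tin are back upright on their own marks, and the vial is undisturbed.

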